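# Brace and lock the wardrobe pegboard stand

### The arm

A 6-joint arm with a two-finger parallel gripper is mounted at the origin on the work surface. World frame = base frame: x ahead of the robot, y to its left, z up, the work surface at z = 0. Lengths are in m, angles in degrees, forces in N, time in s.
With the tool pointing down it reaches from about 0.25 to 0.725 m from the base axis. Payload 9.7 kg.
Tool frame: the origin (TCP) lies midway between the tips of the shut fingers; the grasp point (between the pads) lies 19 mm behind it; z points along the fingers, y is the line along which they close (so a half turn about z gives the same grasp; the last joint's range is limited). The gripper opens to 85 mm and grips with 20 to 120 N. Pads are 22 mm wide; open, the fingers measure 114 mm over their backs; the gripper's body (76 mm by 85 mm) begins 54 mm behind the grasp point. The pads swing forward as they close: fully open they stand 13 mm farther back than shut.
Start: joints at [63.827, 4.979, 10.078, 95.1, 0, 90], TCP at [0.243, 0.494, 0.231] pointing down, gripper open.
Joint ranges: [-179.16, 179.16], [-48.56, 103.87], [-65.8, 70.77], [-126.05, 130.52], [-82.76, 87.17], [-180, 180]. Speed limits (degrees/s): [127.2, 127.2, 147.25, 180, 180, 180].

### API

Orientations are given as [roll, pitch, yaw] about the fixed x, y, z axes, in that order (R = Rz(yaw) Ry(pitch) Rx(roll)).
In Python, from workcell import readout, imaging, bot, spotter gives the robot as it stands.
- The arm moves only by the shell command python3 -m jog 'ROWS' [FORCE]. ROWS is JSON, a list of rows, each an object with "rotation": the turn, a rotation vector about the world's x, y, z in degrees, a list of three; "translation": the shift along the world's x, y, z in mm, a list of three; "grip": the finger opening in mm, from 0 to 85.4. In form: [{"rotation": [wx, wy, wz], "translation": [dx, dy, dz], "grip": grip}, ...]. A call has 1 to 20 rows; each row is the pose to reach, as a shift and turn from the pose commanded when the call began; what a row does not reach only later rows make up. A row lasts 1/10 s, in which the tool goes at most 50 mm and 8.59 degrees, less where a joint would pass 70% of its speed; a pose out of reach is approached as far as the arm can. A call with a gripper value outside its range is refused whole. The fingers move at their own pace and stop on an object; FORCE is the grip in N (left out, the last holds). Time passes only in rows, so rows that repeat a pose let the fingers close. It gives the time, the measured TCP pose, the force, the opening and the grip force at its end, in the units of the state.
- readout.get_obs(): the state, without advancing time (a new reading comes with each control period).
- imaging.camera(name): name is "scene" or "top" or "wrist"; returns (picture, depth): 384x512x3 uint8, red, green, blue; 384x512 float32, m along the optical axis (not along the pixel's ray), 0 where there is no reading.
- imaging.camera_info(name): a dict with "vertical_fov" (degrees; the focal length in pixels is half the picture's height over the tangent of half this angle, whatever the lens; pixels are square), "cx", "cy" (the principal point, pixels), "k1" (the pictures are not rectified: a ray, as slopes to the right and down, at radius r is drawn at 1 + k1 r^2 times it, then the intrinsics apply), "extrinsics" (4x4, takes a point from camera to world coordinates); the wrist camera has in their place "tool_from_camera" (4x4, takes a point from camera to tool coordinates, whose origin is the TCP and whose axes are the flange's). Camera axes: x right, y down, z forward; pixel columns grow to the right and rows downward; lengths in m; the calibration is good to about 2 mm. A picture is of the moment at which its call begins: read the wrist's pose just before it. camera_info takes no time and is no camera call.
- bot.job_done(): hands the job in; it is judged then, once.
Trained networks look in the newest picture that a camera, given by its name, has taken for a name from the list of things; names that differ only in an ending like _2 or _b are one class to them, and where a whole thing is asked for, a point or a joint stands for the part that bears it (a point fixed in the world has none). Each returns a list of dicts, best first, with "confidence" (0 to 1); they miss things now and then, are a little off and sometimes report something else, mostly with a low value. They report only what shows in the picture. A call takes as long as a camera call. They do not tell look-alikes from the thing itself.
- spotter.spot_in(camera, target): "box" ([centre column, centre row, width, height] in pixels, round what is visible of it).
- spotter.mark_of(camera, target): "uv" ([column, row] in pixels: a listed point, or the origin of a listed thing).
The state is a dict: "time": time; "q": joint angles; "qd": joint speeds; "joint_efforts": joint torques, N m; "ee_pos": TCP position; "tcp_rot": TCP orientation; "wrist_force": force on the tool from outside, world axes, zero at the start; "torque": the same for the moment, N m; "opening": finger opening in m; "grasp_force": force on a finger pad.
Only numpy, scipy, OpenCV 4.12 (cv2) and the standard library are available. Lean on these libraries where they do the work, as an engineer would, in place of code of your own. Each camera call takes 0.05 s, during which the arm holds its last target. There are 200 camera calls.

### The job

Make the pegboard stand steady: lay the red sunglasses case, lid up, on the cork mat so that it is out of the way, then swing the blue foot all the way out until it seats in its end detent, and then throw the red-knobbed lever into the notch marked by the green disc. Leave everything else on the shelf where it is.

Things in the scene. Friction and masses are not known exactly. Their poses are not given: they have to be found in the camera images.
- stand: Grey base plate, 18 mm thick, fixed to the shelf; in its frame (origin on the shelf, z up) it spans x -125 to 125 and y -110 to 140 mm. An upright white pegboard panel runs along its left edge: face at y = 120 mm, 12 mm thick, x -125 to 125 mm, top 200 mm above the shelf; five steel pegs stick out 39 mm (-y) at heights 95 to 156 mm.
- lever (a joint): Lever angle (rad), counter-clockwise from above positive. Spring detent notches at 0 (parked, its start), 0.55, 1.10 and 1.65; stops at both ends. Between them it climbs humps that peak at 0.275, 0.825 and 1.375 (about 4 N at the knob), then snaps by itself into the next notch and stays when let go.
- lever_pivot (a point): The lever's pivot axis, at stand-frame x 0, y 50 mm, 30 mm above the shelf. At joint value v the lever points from here along (sin a, -cos a) of the stand frame with a = v - 0.825 rad.
- lever_knob (a point): Centre of the top of the lever's upright round red knob: 24 mm across, standing from 38 to 88 mm above the shelf, its axis 110 mm from the pivot. The bar under it is 20 mm wide, top 42 mm above the shelf.
- lever_pointer (a point): The point 20 mm beyond the lever's dark nose, 150 mm from the pivot, 22 mm above the shelf, at the radius of the marker discs; it lies over a disc when the lever is in that disc's notch.
- mark_green: Bright green flat disc, 20 mm across, on the base plate at the outer end of the marked notch (one of the three notches other than the parked one), 150 mm from the lever's pivot, 20 mm above the shelf. Origin: its centre. The other two notches have dark grey discs; the parked one has none.
- foot (a joint): Angle (rad) of the blue foot that swings over the shelf about an upright pivot, clockwise from above positive. 0 = folded, pointing along the stand's +x (starts 0 to 0.25); 1.571 = fully out at its stop, pointing along the stand's -y. Friction holds it (about 1 N at the tab moves it); near the end it climbs a hump that peaks at 1.36 (about 4 N), then snaps home. Seated above 1.49.
- foot_pivot (a point): The foot's pivot axis, at stand-frame x -40 mm, y -135 mm, 20 mm above the shelf. A dark detent plate with a 9 mm high hump lies on the shelf within 60 mm of it, under the foot's end position.
- foot_tab (a point): Centre of the top of the round yellow upright tab on the foot: 18 mm across, standing from 30 to 75 mm above the shelf, 125 mm from the foot's pivot. The blue bar is 24 mm wide, 16 to 30 mm above the shelf, and ends 140 mm from the pivot.
- case: Red hard-plastic sunglasses case, 160 x 56 x 40 mm, 0.1 to 0.2 kg, lying loose in the way of the foot's swing. Origin: centre of its underside; long along x, lid up +z.
- mat: Cork mat, 200 x 110 x 3 mm, fixed on the shelf to the right of the stand. Origin: centre of its underside, long along x.
- bottle: Bystander: amber glass bottle, 56 mm across, 150 mm tall, upright near where the foot ends up. Origin: centre of its underside.
- shoe_tree: Bystander: wooden shoe tree with steel spine, about 240 mm long (along x), 62 mm wide, 45 mm high, beyond the stand. Origin: its middle, on the shelf.
- key_ring: Bystander: steel key ring with a brass key and a blue fob, about 150 mm long along x, 6 mm high, between robot and stand. Origin: ring centre, on the shelf.
- mug: Bystander: blue mug, 76 mm across, 85 mm tall, left of the stand. Origin: centre of its underside.
- spray_can: Bystander: aluminium spray can, 48 mm across, 150 mm tall, between the mat and the far edge. Origin: centre of its underside.
- book: Bystander: green book lying flat, 200 x 135 x 22 mm, on the far left. Origin: centre of its underside.
- shoe_brush: Bystander: shoe brush with wooden handle, about 175 mm long along x, 22 mm high, right of the mat. Origin: on the shelf, near its middle.
Things that resemble listed ones, but are neither listed nor needed, are in the scene too. Of the things that look like the mat, the smaller one is meant.

How it is judged (in metres and radians):
On the way, in this order (a step that is already met when the one before it is completed fails the run):
1. the sunglasses case lies on the cork mat, released (x of case in the frame of mat between -0.075 and 0.075 m and y of case in the frame of mat between -0.045 and 0.045 m and height (world z) of case below 0.008 m and angle between case's own z axis and vertical below 0.15 rad and linear speed of case below 0.02 m/s and contact force between case and the fingers below 0.2 N), for 0.2 s.
2. the foot is fully out in its end detent (value of joint foot above 1.49 rad), for 0.2 s.
3. the lever rests in the notch with the green disc (horizontal distance between lever_pointer and mark_green below 0.014 m and velocity of joint lever between -0.1 and 0.1 rad/s), for 0.3 s.
At the end, for the whole second after the job is handed in: The case lies still, flat and lid up on the cork mat, its centre within the mat (75 mm along, 45 mm across from the mat's centre), released; the foot is at 1.49 rad or more; the lever rests in the green-marked notch, its pointer within 14 mm of the green disc's centre (all of step 1 and all of step 3 and value of joint foot above 1.49 rad); the robot touches nothing.
It fails at once if a bystander (amber bottle, shoe tree, key ring, mug, spray can, book or shoe brush) is shifted by more than 25 mm (distance of any of bottle, shoe_tree, key_ring, mug, spray_can, book, shoe_brush from where it was at the start of the episode above 0.025 m).
It fails at once if the bottle or the spray can is tipped over (angle between any of bottle, spray_can's own z axis and vertical above 0.4 rad).
It also fails if it takes over 70 s, if anything falls off the work surface, if the arm or the gripper's body presses on something with over 40 N, if the wrist force passes 120 N, or if a joint passes its speed limit or range.

## Working session

There is one attempt and no reset: what is moved stays moved. The work goes in short steps, Python scripts to look and compute and a shell command to move; the robot and the scene stay as the last step left them, time stands still between calls to the robot, and variables do not carry over. Pictures are saved under pics/ and viewed, at most 10 in all, crops included, and the job is handed in when it is done.

```bash
ls; mkdir -p pics
cat > h.py <<'E'
import numpy as np, cv2
from scipy.spatial.transform import Rotation as R
from workcell import readout, imaging, bot, spotter
def cam(name):
    o=readout.get_obs(); p,d=imaging.camera(name); i=imaging.camera_info(name)
    if name=="wrist":
        T=np.eye(4); T[:3,:3]=R.from_euler('xyz',o['tcp_rot'],degrees=True).as_matrix(); T[:3,3]=o['ee_pos']
        E=T@np.array(i['tool_from_camera'])
    else: E=np.array(i['extrinsics'])
    f=192/np.tan(np.radians(i['vertical_fov']/2))
    return p,d,(f,i['cx'],i['cy'],i['k1'],E)
def ray(c,uv):
    f,cx,cy,k,E=c
    q=cv2.undistortPoints(np.array([[uv]],float),np.array([[f,0,cx],[0,f,cy],[0,0,1]]),np.array([k,0,0,0.]))[0,0]
    return np.array([q[0],q[1],1.])
def at_z(c,uv,z):
    E=c[4]; d=E[:3,:3]@ray(c,uv); o=E[:3,3]; return o+d*(z-o[2])/d[2]
def at_d(c,uv,d):
    E=c[4]; u,v=int(round(uv[0])),int(round(uv[1])); w=d[max(v-1,0):v+2,max(u-1,0):u+2]; w=w[w>0]
    if not w.size: return None
    return E[:3,:3]@(ray(c,uv)*np.median(w))+E[:3,3]
def proj(c,P):
    f,cx,cy,k,E=c; q=np.linalg.inv(E)@np.append(P,1); s=q[:2]/q[2]; s=s*(1+k*(s@s)); return np.array([cx,cy])+f*s
E
cat > a.py <<'E'
from h import *
np.set_printoptions(precision=3,suppress=True)
print(readout.get_obs())
names=["lever_knob","lever_pivot","mark_green","foot_pivot","foot_tab","case","mat","bottle","shoe_tree","key_ring","mug","spray_can","book","shoe_brush","stand"]
for n in ["scene","top"]:
    p,d,c=cam(n); cv2.imwrite(f"pics/{n}0.png",p[:,:,::-1]); print(n,c[4][:3,3])
    for t in names:
        for r in spotter.mark_of(n,t)[:3]:
            print(n,t,round(r['confidence'],2),np.round(r['uv']),at_d(c,r['uv'],d) if 0<=r['uv'][0]<512 and 0<=r['uv'][1]<384 else None, at_z(c,r['uv'],0))
E
python3 a.py
```

```text
pics
{'time': 0.0, 'q': array([63.825,  5.01 , 10.033, 95.1  , -0.001, 89.998]), 'qd': array([-0.055, -0.022, -0.058, -0.06 , -0.051, -0.02 ]), 'joint_efforts': array([  0.   , -52.038,  46.481,   0.016,   0.   ,  -0.   ]), 'ee_pos': array([0.243, 0.493, 0.231]), 'tcp_rot': array([-179.923,    0.001,  153.827]), 'wrist_force': array([ 0.291, -0.684,  0.361]), 'torque': array([0.022, 0.038, 0.043]), 'grasp_force': 0.0, 'opening': 0.08518028780810319}
scene [ 1.475 -0.357  1.021]
scene lever_knob 0.8 [306. 185.] [0.482 0.119 0.087] [0.389 0.164 0.   ]
scene lever_knob 0.18 [381. 185.] [0.511 0.428 0.03 ] [0.482 0.452 0.   ]
scene lever_pivot 0.95 [332. 209.] [0.586 0.181 0.042] [0.547 0.204 0.   ]
scene lever_pivot 0.2 [349. 255.] [0.782 0.155 0.022] [0.767 0.167 0.   ]
scene mark_green 0.59 [333. 206.] [0.577 0.189 0.046] [0.534 0.215 0.   ]
scene mark_green 0.57 [302. 228.] [0.622 0.055 0.02 ] [0.605 0.063 0.   ]
scene mark_green 0.22 [296. 200.] [0.482 0.085 0.021] [0.461 0.094 0.   ]
scene foot_pivot 0.71 [256. 234.] [ 0.62  -0.114  0.042] [ 0.583 -0.104  0.   ]
scene foot_pivot 0.
[... 2410 characters left out ...]
 ]
top key_ring 0.49 [181. 231.] [ 0.384  0.183 -0.001] [0.384 0.182 0.   ]
top mug 0.68 [ 96. 204.] [0.48  0.46  0.007] [0.482 0.463 0.   ]
top spray_can 0.77 [337. 141.] [ 0.67  -0.342  0.031] [ 0.681 -0.35   0.   ]
top spray_can 0.22 [210. 210.] [0.45  0.085 0.019] [0.453 0.088 0.   ]
top book 0.9 [109. 147.] [0.672 0.422 0.021] [0.68  0.431 0.   ]
top book 0.64 [178. 176.] [0.56  0.186 0.045] [0.573 0.196 0.   ]
top shoe_brush 0.68 [409. 194.] [ 0.486 -0.569  0.013] [ 0.488 -0.575  0.   ]
top stand 0.74 [195. 180.] [0.55  0.135 0.018] [0.554 0.138 0.   ]
top stand 0.4 [233. 141.] [ 0.692  0.007 -0.002] [0.691 0.007 0.   ]
top stand 0.23 [ 98. 202.] [0.473 0.423 0.081] [0.489 0.459 0.   ]
```

```bash
python3 -c "
import cv2
a=cv2.imread('pics/top0.png')[80:330,60:480];cv2.imwrite('pics/top0c.png',cv2.resize(a,(800,476),interpolation=cv2.INTER_CUBIC))
a=cv2.imread('pics/scene0.png')[120:320,130:430];cv2.imwrite('pics/scene0c.png',cv2.resize(a,(800,533),interpolation=cv2.INTER_CUBIC))"
```

```text
(no output)
```

View pics/top0c.png

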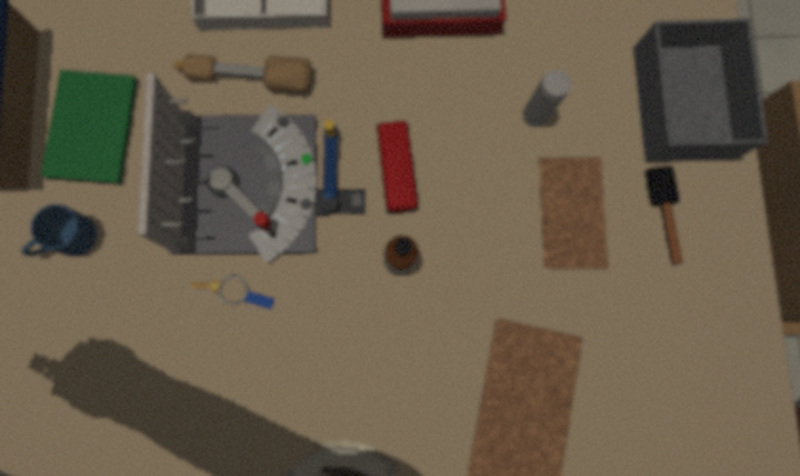

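View pics/scene0c.png

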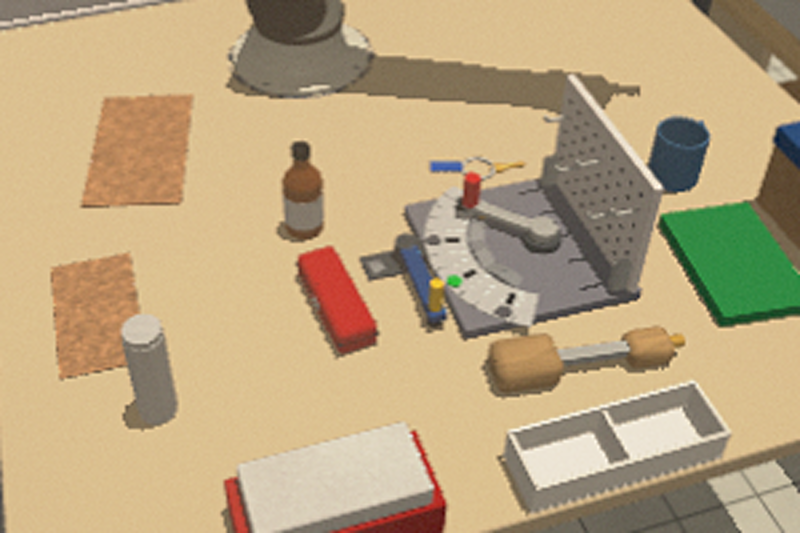

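Top crop: the case is at (397,166), the small mat at (573,212), and the green disc at (307,159), which is the third notch (v=1.10). The parked lever's knob is at (262,220). The foot lies folded along +x with its yellow tab at (330,126), and the bottle is at (402,253). The scene view agrees, and the case looks upright, lid up. Next I measure from both views.

```bash
cat > m.py <<'E'
from h import *
np.set_printoptions(precision=4,suppress=True)
def cloud(name):
    p,d,c=cam(name); f,cx,cy,k,E=c
    v,u=np.mgrid[0:384,0:512]; uv=np.stack([u,v],-1).reshape(-1,1,2).astype(float)
    q=cv2.undistortPoints(uv,np.array([[f,0,cx],[0,f,cy],[0,0,1]]),np.array([k,0,0,0.]))[:,0]
    P=np.c_[q,np.ones(len(q))]*d.reshape(-1,1); P=P@E[:3,:3].T+E[:3,3]
    hsv=cv2.cvtColor(p,cv2.COLOR_RGB2HSV)
    return P.reshape(384,512,3),hsv,d>0
def rep(l,P):
    if len(P)<4: print(l,len(P)); return
    r=cv2.minAreaRect(P[:,:2].astype(np.float32)*1000); print(l,len(P),'mean',P.mean(0),'z10/90',np.percentile(P[:,2],[10,90]),'rect',np.round(r[0]),np.round(r[1]),round(r[2],1))
if __name__=="__main__":
  for n in ["top","scene"]:
    P,h,ok=cloud(n); H,S,V=h[...,0],h[...,1],h[...,2]; X,Y,Z=P[...,0],P[...,1],P[...,2]
    red=((H<6)|(H>172))&(S>150)&(V>70)&ok
    print(n)
    rep('case',P[red&(X>.4)&(X<.75)&(Y<-.04)&(Y>-.2)&(Z>.034)])
    rep('knob',P[red&(X>.4)&(X<.56)&(Y>.05)&(Z>.05)])
    rep('knobtop',P[red&(X>.4)&(X<.56)&(Y>.05)&(Z>.082)])
    rep('green',P[(H>45)&(H<75)&(S>150)&ok&(Y>0)&(Y<.15)&(X>.5)])
    rep('tab',P[(H>18)&(H<32)&(S>150)&ok&(abs(Y)<.06)&(X>.55)&(X<.72)])
    rep('foot',P[(H>100)&(H<125)&(S>120)&ok&(abs(Y)<.06)&(X>.5)&(X<.72)])
    cork=(S>80)&(H<16)&ok&(abs(Z)<.012)&(V>50)
    m=cork&(X>.36)&(X<.64)&(Y<-.33)&(Y>-.48); m=cv2.morphologyEx(m.astype(np.uint8),cv2.MORPH_OPEN,np.ones((3,3)))>0
    rep('mat',P[m])
    rep('bottle',P[ok&(X>.34)&(X<.5)&(Y>-.2)&(Y<-.03)&(Z>.03)])
    rep('board',P[ok&(X>.4)&(X<.72)&(Y>.2)&(Y<.33)&(Z>.18)&(Z<.215)])
E
python3 m.py
```

```text
top
case 672 mean [ 0.5843 -0.108   0.0389] z10/90 [0.0358 0.0418] rect [ 586. -108.] [154.  52.] 4.7
knob 35 mean [0.4853 0.1181 0.0868] z10/90 [0.0839 0.0898] rect [486. 118.] [18. 18.] 23.6
knobtop 33 mean [0.4855 0.1184 0.0874] z10/90 [0.0845 0.0899] rect [486. 118.] [18. 18.] 23.6
green 6 mean [0.6067 0.05   0.0198] z10/90 [0.0175 0.0224] rect [607.  50.] [4. 7.] 86.2
tab 21 mean [0.6456 0.0055 0.0686] z10/90 [0.0579 0.0759] rect [646.   6.] [11. 13.] 60.5
foot 135 mean [0.5857 0.0078 0.0294] z10/90 [0.0264 0.033 ] rect [588.   8.] [ 17. 102.] 87.1
mat 1900 mean [ 0.5012 -0.4144  0.0021] z10/90 [-0.0009  0.005 ] rect [ 505. -414.] [111. 200.] 88.2
bottle 299 mean [ 0.419  -0.1052  0.1063] z10/90 [0.0715 0.1492] rect [ 424. -107.] [55. 53.] 42.9
board 524 mean [0.5656 0.2684 0.1957] z10/90 [0.1858 0.2007] rect [569. 270.] [ 14. 250.] 89.3
scene
case 476 mean [ 0.5974 -0.1096  0.0395] z10/90 [0.0367 0.0421] rect [ 595. -109.] [158.  51.] 4.3
knob 48 mean [0.4961 0.1174 0.0753] z10/90 [0.0547 0.0886] rect [492. 119.] [17. 27.] 70.7
knobtop 21 mean [0.4935 0.1193 0.0873] z10/90 [0.0837 0.0897] rect [493. 121.] [26. 15.] 2.0
green 13 mean [0.6086 0.0491 0.0216] z10/90 [0.0196 0.0239] rect [609.  49.] [12. 16.] 0.6
tab 45 mean [0.6562 0.0045 0.0591] z10/90 [0.0379 0.0754] rect [654.   6.] [15. 14.] 34.2
foot 3
mat 1164 mean [ 0.504  -0.4196  0.0027] z10/90 [-0.0001  0.0053] rect [ 504. -415.] [109. 203.] 88.4
bottle 373 mean [ 0.4432 -0.1102  0.0891] z10/90 [0.0431 0.141 ] rect [ 438. -111.] [56. 42.] 63.5
board 357 mean [0.5832 0.2664 0.1943] z10/90 [0.1838 0.2014] rect [572. 269.] [ 16. 252.] 88.9
```

```bash
python3 -m jog '[{"rotation":[0,0,30],"translation":[347,-601,10],"grip":85},{"rotation":[0,0,30],"translation":[347,-601,10],"grip":85},{"rotation":[0,0,30],"translation":[347,-601,10],"grip":85},{"rotation":[0,0,30],"translation":[347,-601,10],"grip":85},{"rotation":[0,0,30],"translation":[347,-601,10],"grip":85},{"rotation":[0,0,30],"translation":[347,-601,10],"grip":85},{"rotation":[0,0,30],"translation":[347,-601,10],"grip":85},{"rotation":[0,0,30],"translation":[347,-601,10],"grip":85},{"rotation":[0,0,30],"translation":[347,-601,10],"grip":85},{"rotation":[0,0,30],"translation":[347,-601,10],"grip":85},{"rotation":[0,0,30],"translation":[347,-601,10],"grip":85},{"rotation":[0,0,30],"translation":[347,-601,10],"grip":85},{"rotation":[0,0,30],"translation":[347,-601,10],"grip":85},{"rotation":[0,0,30],"translation":[347,-601,10],"grip":85},{"rotation":[0,0,30],"translation":[347,-601,10],"grip":85},{"rotation":[0,0,30],"translation":[347,-601,10],"grip":85}]' 40
cat > w.py <<'E'
from h import *
import sys
p,d,c=cam("wrist"); cv2.imwrite(f"pics/{sys.argv[1]}.png",p[:,:,::-1]); o=readout.get_obs(); print(o['q'],o['ee_pos'],o['tcp_rot'])
for t in sys.argv[2:]:
    for r in spotter.mark_of("wrist",t)[:2]: print(t,round(r['confidence'],2),np.round(r['uv']),at_d(c,r['uv'],d),at_z(c,r['uv'],0))
h=cv2.cvtColor(p,cv2.COLOR_RGB2HSV); m=(((h[...,0]<6)|(h[...,0]>172))&(h[...,1]>140)&(h[...,2]>60)).astype(np.uint8)
for q in sorted(cv2.findContours(m,0,2)[0],key=cv2.contourArea)[-2:]:
    r=cv2.minAreaRect(q); B=np.array([at_z(c,x,.04)[:2] for x in cv2.boxPoints(r)]); print(cv2.contourArea(q),B.mean(0),B)
E
python3 w.py w1 case
```

```text
time: 3.3
ee_pos: [0.5898, -0.1085, 0.2404]
tcp_rot: [180.0, -0.1, -176.3]
wrist_force: [-1.3, 0.6, 0.1]
opening: 0.085
grasp_force: 0.0
[-1.03334072e+01  1.22425270e+01  1.93158830e+01  9.71222858e+01
  1.40809038e-02 -1.41145095e+01] [ 0.58941707 -0.1073991   0.24095686] [ 1.79974412e+02 -4.40188020e-02 -1.76218894e+02]
case 0.94 [252. 157.] [ 0.57581743 -0.11340731  0.03988187] [ 0.58376175 -0.11325343  0.        ]
case 0.45 [486. 165.] [0.56505586 0.17905374 0.04584892] [0.57288527 0.21905738 0.        ]
2474.0 [ 0.83847819 -0.16512085] [[ 0.86895567 -0.2418291 ]
 [ 0.80649507 -0.23567407]
 [ 0.80778017 -0.09201548]
 [ 0.87068185 -0.09096475]]
5000.0 [ 0.58695994 -0.11184085] [[ 0.51068929 -0.14239907]
 [ 0.5073794  -0.09101958]
 [ 0.6629786  -0.07740992]
 [ 0.66679249 -0.1365348 ]]
```

```bash
python3 -m jog '[{"rotation":[0,0,1],"translation":[-2,-2,-50],"grip":85},{"rotation":[0,0,1],"translation":[-2,-2,-100],"grip":85},{"rotation":[0,0,1],"translation":[-2,-2,-150],"grip":85},{"rotation":[0,0,1],"translation":[-2,-2,-190],"grip":85},{"rotation":[0,0,1],"translation":[-2,-2,-220],"grip":85},{"rotation":[0,0,1],"translation":[-2,-2,-233],"grip":85},{"rotation":[0,0,1],"translation":[-2,-2,-233],"grip":85},{"rotation":[0,0,1],"translation":[-2,-2,-233],"grip":45},{"rotation":[0,0,1],"translation":[-2,-2,-233],"grip":45},{"rotation":[0,0,1],"translation":[-2,-2,-233],"grip":45},{"rotation":[0,0,1],"translation":[-2,-2,-233],"grip":45},{"rotation":[0,0,1],"translation":[-2,-2,-233],"grip":45},{"rotation":[0,0,1],"translation":[-2,-2,-233],"grip":45}]' 40
```

```text
time: 4.7
ee_pos: [0.589, -0.1094, 0.0108]
tcp_rot: [-180.0, 0.2, -175.2]
wrist_force: [-0.6, 1.8, 7.7]
opening: 0.0553
grasp_force: 43.9
```

```bash
python3 -m jog '[{"rotation":[0,0,0],"translation":[0,0,30],"grip":45},{"rotation":[0,0,0],"translation":[0,0,70],"grip":45},{"rotation":[0,0,0],"translation":[0,0,100],"grip":45},{"rotation":[0,0,-3],"translation":[-10,-36,100],"grip":45},{"rotation":[0,0,-6],"translation":[-22,-80,100],"grip":45},{"rotation":[0,0,-6.5],"translation":[-34,-124,100],"grip":45},{"rotation":[0,0,-6.5],"translation":[-46,-168,100],"grip":45},{"rotation":[0,0,-6.5],"translation":[-58,-212,100],"grip":45},{"rotation":[0,0,-6.5],"translation":[-70,-256,100],"grip":45},{"rotation":[0,0,-6.5],"translation":[-80,-292,100],"grip":45},{"rotation":[0,0,-6.5],"translation":[-84,-304,100],"grip":45},{"rotation":[0,0,-6.5],"translation":[-84,-304,70],"grip":45},{"rotation":[0,0,-6.5],"translation":[-84,-304,40],"grip":45},{"rotation":[0,0,-6.5],"translation":[-84,-304,20],"grip":45},{"rotation":[0,0,-6.5],"translation":[-84,-304,10],"grip":45},{"rotation":[0,0,-6.5],"translation":[-84,-304,10],"grip":45}]'
```

```text
time: 6.3
ee_pos: [0.5033, -0.4126, 0.0174]
tcp_rot: [179.9, -0.1, 178.3]
wrist_force: [0.1, -0.1, -0.8]
opening: 0.0552
grasp_force: 43.2
```

```bash
python3 -m jog '[{"rotation":[0,0,0],"translation":[0,0,-3],"grip":45},{"rotation":[0,0,0],"translation":[0,0,-3],"grip":45},{"rotation":[0,0,0],"translation":[0,0,-3],"grip":75},{"rotation":[0,0,0],"translation":[0,0,-3],"grip":85},{"rotation":[0,0,0],"translation":[0,0,-3],"grip":85},{"rotation":[0,0,0],"translation":[0,0,-3],"grip":85},{"rotation":[0,0,0],"translation":[0,0,20],"grip":85},{"rotation":[0,0,0],"translation":[0,0,70],"grip":85},{"rotation":[0,0,0],"translation":[0,0,120],"grip":85},{"rotation":[0,0,0],"translation":[0,0,170],"grip":85},{"rotation":[0,0,0],"translation":[0,0,190],"grip":85}]'
python3 m.py | egrep 'case|mat|foot|tab|knob'
python3 - <<'E'
from m import *
for n in ["top","scene"]:
    P,h,ok=cloud(n);H,S=h[...,0],h[...,1];X,Y,Z=P[...,0],P[...,1],P[...,2]
    rep('case '+n,P[((H<6)|(H>172))&(S>150)&ok&(X>.36)&(X<.65)&(Y<-.33)&(Y>-.5)&(Z>.036)])
E
```

```text
time: 7.4
ee_pos: [0.5043, -0.414, 0.2144]
tcp_rot: [-179.8, 0.3, 178.3]
wrist_force: [0.7, -1.1, 0.7]
opening: 0.085
grasp_force: 0.0
case 0
knob 36 mean [0.4853 0.1181 0.0864] z10/90 [0.0826 0.0889] rect [487. 119.] [19. 17.] 44.9
knobtop 32 mean [0.486  0.1186 0.0871] z10/90 [0.0849 0.089 ] rect [487. 119.] [18. 17.] 49.4
tab 19 mean [0.6458 0.0054 0.0692] z10/90 [0.0555 0.0757] rect [648.   6.] [13. 10.] 0.8
foot 140 mean [0.5862 0.0077 0.0294] z10/90 [0.0273 0.0318] rect [587.  10.] [101.  20.] 1.0
mat 385 mean [ 0.5279 -0.3776  0.002 ] z10/90 [-0.0007  0.0048] rect [ 532. -377.] [107. 163.] 48.0
case 0
knob 52 mean [0.4966 0.1164 0.0747] z10/90 [0.0559 0.0893] rect [494. 118.] [18. 24.] 56.7
knobtop 22 mean [0.494  0.1184 0.0874] z10/90 [0.0829 0.0917] rect [493. 119.] [15. 24.] 67.5
tab 44 mean [0.6567 0.0041 0.0592] z10/90 [0.0372 0.0764] rect [655.   5.] [15. 12.] 12.7
foot 3
mat 488 mean [ 0.5203 -0.4238  0.0025] z10/90 [-0.0003  0.0055] rect [ 505. -415.] [108. 203.] 86.7
case top 329 mean [ 0.5283 -0.3997  0.0521] z10/90 [0.0389 0.0454] rect [ 523. -390.] [ 66. 108.] 52.6
case scene 457 mean [ 0.5178 -0.4122  0.0421] z10/90 [0.039  0.0449] rect [ 509. -413.] [ 54. 158.] 87.8
```

```bash
python3 -m jog '[{"rotation":[0,0,0],"translation":[17,49,0],"grip":45},{"rotation":[0,0,0],"translation":[34,97,0],"grip":45},{"rotation":[0,0,0],"translation":[50,145,0],"grip":45},{"rotation":[0,0,0],"translation":[67,193,0],"grip":45},{"rotation":[0,0,0],"translation":[84,241,0],"grip":45},{"rotation":[0,0,0],"translation":[101,289,0],"grip":45},{"rotation":[0,0,0],"translation":[118,337,-10],"grip":45},{"rotation":[0,0,0],"translation":[134,383,-20],"grip":45},{"rotation":[0,0,0],"translation":[147,419,-20],"grip":45},{"rotation":[0,0,0],"translation":[147,419,-20],"grip":45}]'
python3 w.py w2 foot_tab foot_pivot
python3 - <<'E'
from h import *
p,d,c=cam("wrist");h=cv2.cvtColor(p,cv2.COLOR_RGB2HSV);H,S=h[...,0],h[...,1]
m=((H>16)&(H<34)&(S>150)).astype(np.uint8)
for q in cv2.findContours(m,0,2)[0]:
    if cv2.contourArea(q)<30: continue
    pts=np.array([at_d(c,u,d) for u in np.argwhere(m[:, :]>0)[::5,::-1].astype(float)]); t=pts[pts[:,2]>.070]; print(cv2.contourArea(q),pts.min(0),pts.max(0),len(t),(t.min(0)+t.max(0))/2,t.mean(0))
cv2.imwrite("pics/w2.png",p[:,:,::-1])
E
```

```text
time: 8.6
ee_pos: [0.6506, 0.0108, 0.1845]
tcp_rot: [179.9, -0.3, 178.6]
wrist_force: [0.9, -0.2, 0.1]
opening: 0.0444
grasp_force: 0.0
[7.40310562e-01 1.87642955e+01 2.10405194e+01 9.25224421e+01
 7.86375530e-03 2.18184059e+00] [0.65019321 0.00844064 0.18515238] [-179.9984842    -0.24633914  178.55844981]
foot_tab 0.92 [253. 191.] [0.65044636 0.00799088 0.0741403 ] [0.67441507 0.00686898 0.        ]
foot_pivot 0.66 [252.  56.] [0.52680925 0.0099867  0.02970852] [0.52262317 0.00980378 0.        ]
492.5 [0.49202776 0.12674442] [[0.48466885 0.10706897]
 [0.48506885 0.14494296]
 [0.49941265 0.14672848]
 [0.49896068 0.10823727]]
1114.0 [ 0.84192455 -0.26443866] [[ 0.86315062 -0.33563402]
 [ 0.77633641 -0.2061954 ]
 [ 0.8168078  -0.19136019]
 [ 0.91140337 -0.32456503]]
93.5 [ 6.31076722e-01 -5.73478873e-02  4.70742136e-04] [0.80596074 0.30918249 0.28076   ] 80 [0.64516201 0.0043693  0.17538407] [0.64581451 0.00094009 0.1433766 ]
366.5 [ 6.31076722e-01 -5.73478873e-02  4.70742136e-04] [0.80596074 0.30918249 0.28076   ] 80 [0.64516201 0.0043693  0.17538407] [0.64581451 0.00094009 0.1433766 ]
```

View pics/w2.png

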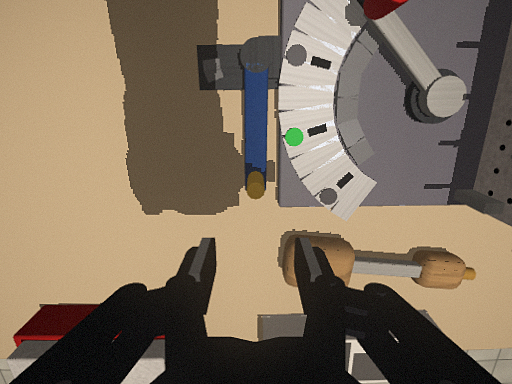

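The wrist view shows the tab at (255,186), the foot pivot at (260,57) and the green disc at (294,136). I go down around the tab, cage it and start the swing.

```bash
python3 -m jog '[{"rotation":[0,0,0],"translation":[1,-1,-45],"grip":45},{"rotation":[0,0,0],"translation":[1,-1,-90],"grip":45},{"rotation":[0,0,0],"translation":[1,-1,-125],"grip":45},{"rotation":[0,0,0],"translation":[1,-1,-140],"grip":45},{"rotation":[0,0,0],"translation":[1,-1,-140],"grip":45},{"rotation":[0,0,0],"translation":[1,-1,-140],"grip":23},{"rotation":[0,0,0],"translation":[1,-1,-140],"grip":23},{"rotation":[0,0,0],"translation":[1,-1,-140],"grip":23}]'
```

```text
time: 9.6
ee_pos: [0.6526, 0.0045, 0.0504]
tcp_rot: [180.0, 0.2, 178.3]
wrist_force: [-0.3, 0.7, 0.3]
opening: 0.0231
grasp_force: 0.0
```

```bash
python3 -m jog '[{"rotation":[0,0,-7.5],"translation":[-1,-16,0],"grip":23},{"rotation":[0,0,-15],"translation":[-5,-32,0],"grip":23},{"rotation":[0,0,-22.5],"translation":[-10,-48,0],"grip":23},{"rotation":[0,0,-30],"translation":[-18,-62,0],"grip":23},{"rotation":[0,0,-37.5],"translation":[-27,-76,0],"grip":23},{"rotation":[0,0,-45],"translation":[-38,-88,0],"grip":23},{"rotation":[0,0,-45],"translation":[-38,-88,0],"grip":23}]'
```

```text
time: 10.3
ee_pos: [0.6134, -0.0845, 0.0495]
tcp_rot: [180.0, 0.1, 133.1]
wrist_force: [-0.5, 0.2, 0.4]
opening: 0.023
grasp_force: 0.0
```

```bash
python3 -m jog '[{"rotation":[0,0,-7.5],"translation":[-13,-10,0],"grip":23},{"rotation":[0,0,-15],"translation":[-26,-19,0],"grip":23},{"rotation":[0,0,-22.5],"translation":[-41,-26,0],"grip":23},{"rotation":[0,0,-30],"translation":[-57,-31,0],"grip":23},{"rotation":[0,0,-37.5],"translation":[-73,-34,0],"grip":23},{"rotation":[0,0,-42],"translation":[-82,-35,0],"grip":23},{"rotation":[0,0,-45],"translation":[-89,-35,0],"grip":23},{"rotation":[0,0,-45],"translation":[-89,-35,0],"grip":23},{"rotation":[0,0,-45],"translation":[-89,-35,0],"grip":23}]'
python3 w.py w3 foot_tab foot_pivot bottle
```

```text
time: 11.2
ee_pos: [0.5254, -0.1182, 0.0489]
tcp_rot: [179.9, 0.0, 88.6]
wrist_force: [0.0, -0.0, -0.0]
opening: 0.0229
grasp_force: 0.0
[-1.26784413e+01  3.81904497e+00 -1.13753051e+01  7.47485320e+01
  3.60500088e-03  7.87956558e+01] [ 0.52540748 -0.11817959  0.04873099] [1.79943270e+02 7.56222039e-03 8.85259010e+01]
foot_tab 0.61 [250. 268.] [ 0.52307857 -0.1142216   0.07478746] [ 0.52051089 -0.16417331  0.        ]
foot_pivot 0.61 [249.   9.] [0.52564115 0.00693953 0.02950425] [0.52538041 0.01489529 0.        ]
bottle 0.75 [121. 209.] [ 0.44998881 -0.09373062  0.04434696] [ 0.42667943 -0.11100558  0.        ]
0.0 [ 0.41693942 -0.14936806] [[ 0.41693942 -0.14936806]
 [ 0.41693942 -0.14936806]
 [ 0.41693942 -0.14936806]
 [ 0.41693942 -0.14936806]]
```

View pics/w3.png

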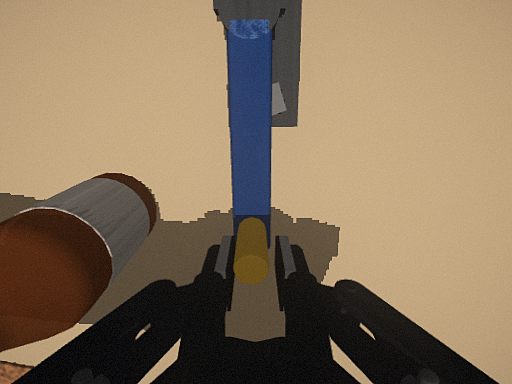

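Wrist view: the foot bar is vertical in the image, from the tab at (250,268) up to the pivot at (249,9). It is in line with -y and there is no load, so it has seated. Now I release it and go above the knob.

```bash
python3 -m jog '[{"rotation":[0,0,0],"translation":[0,0,0],"grip":36},{"rotation":[0,0,0],"translation":[0,0,10],"grip":36},{"rotation":[0,0,0],"translation":[0,0,60],"grip":36},{"rotation":[0,0,0],"translation":[0,0,110],"grip":36},{"rotation":[0,0,0],"translation":[0,0,150],"grip":50},{"rotation":[0,0,-8],"translation":[-7,45,150],"grip":50},{"rotation":[0,0,-16],"translation":[-14,90,150],"grip":50},{"rotation":[0,0,-24],"translation":[-21,135,150],"grip":50},{"rotation":[0,0,-32],"translation":[-28,180,150],"grip":50},{"rotation":[0,0,-40],"translation":[-34,220,150],"grip":50},{"rotation":[0,0,-44],"translation":[-37,237,150],"grip":50},{"rotation":[0,0,-44],"translation":[-37,237,150],"grip":50},{"rotation":[0,0,-44],"translation":[-37,237,150],"grip":50}]'
python3 w.py w4 lever_knob lever_pivot mark_green
python3 - <<'E'
from m import *
for n in ["top","scene"]:
    P,h,ok=cloud(n);H,S=h[...,0],h[...,1];X,Y,Z=P[...,0],P[...,1],P[...,2]
    rep('foot '+n,P[(H>100)&(H<125)&(S>120)&ok&(Y<.03)&(Y>-.16)&(X>.48)&(X<.6)])
    rep('tab '+n,P[(H>18)&(H<32)&(S>150)&ok&(Y<.03)&(Y>-.16)&(X>.48)&(X<.6)])
E
```

```text
time: 12.7
ee_pos: [0.4876, 0.1187, 0.1989]
tcp_rot: [180.0, -0.0, 44.5]
wrist_force: [0.6, 0.4, -0.8]
opening: 0.0504
grasp_force: 0.0
[ 1.36205657e+01 -2.20191849e+00 -8.60107763e-01  9.13202208e+01
 -1.36683555e-02  1.49181371e+02] [0.4877361  0.11811115 0.19872862] [ 1.79977201e+02 -1.15386902e-02  4.44391942e+01]
lever_knob 0.91 [253. 186.] [0.48930862 0.12190229 0.08762914] [0.46967831 0.1033228  0.        ]
lever_pivot 0.73 [256.  73.] [0.56476748 0.19249062 0.04525133] [0.56763023 0.19507294 0.        ]
mark_green 0.6 [369. 141.] [0.60643371 0.05019342 0.02097895] [0.61039197 0.04197048 0.        ]
224.0 [ 0.53990181 -0.34453951] [[ 0.52179665 -0.32954713]
 [ 0.56250072 -0.3332859 ]
 [ 0.55844725 -0.35933113]
 [ 0.51686261 -0.35599388]]
589.5 [0.48234212 0.11290507] [[0.48683857 0.1351355 ]
 [0.50465024 0.11700165]
 [0.47818948 0.09032163]
 [0.45969021 0.1091615 ]]
foot top 163 mean [ 0.5227 -0.0498  0.0292] z10/90 [0.0263 0.032 ] rect [523. -50.] [105.  22.] 88.5
tab top 18 mean [ 0.52   -0.1138  0.0716] z10/90 [0.0635 0.0759] rect [ 520. -115.] [10. 13.] 87.7
foot scene 0
tab scene 43 mean [ 0.5294 -0.1158  0.0593] z10/90 [0.0392 0.0748] rect [ 526. -115.] [11. 20.] 73.7
```

View pics/w4.png

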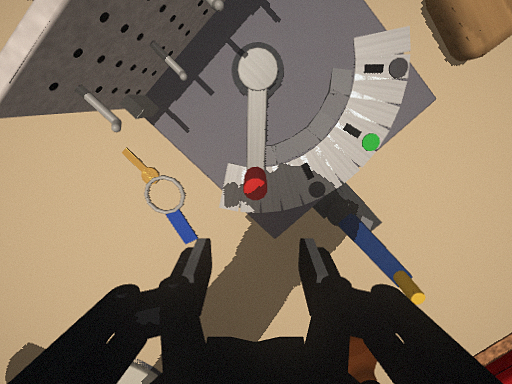

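Wrist view: the knob is at (255,184), the pivot at (258,68), the green disc at (370,142) and the foot out at lower right. The green disc is 63° round from the parked position. I cage the knob and swing it.

```bash
python3 -m jog '[{"rotation":[0,0,0],"translation":[0,2,-45],"grip":50},{"rotation":[0,0,0],"translation":[0,2,-90],"grip":50},{"rotation":[0,0,0],"translation":[0,2,-125],"grip":50},{"rotation":[0,0,0],"translation":[0,2,-142],"grip":50},{"rotation":[0,0,0],"translation":[0,2,-142],"grip":50},{"rotation":[0,0,0],"translation":[0,2,-142],"grip":29},{"rotation":[0,0,0],"translation":[0,2,-142],"grip":29},{"rotation":[0,0,0],"translation":[0,2,-142],"grip":29}]'
```

```text
time: 13.8
ee_pos: [0.4885, 0.1207, 0.0578]
tcp_rot: [179.9, -0.1, 44.3]
wrist_force: [-0.8, -0.2, -0.0]
opening: 0.0289
grasp_force: 0.0
```

```bash
python3 -m jog '[{"rotation":[0,0,7],"translation":[10,-9,0],"grip":29},{"rotation":[0,0,14],"translation":[20,-17,0],"grip":29},{"rotation":[0,0,21],"translation":[32,-24,0],"grip":29},{"rotation":[0,0,28],"translation":[44,-29,0],"grip":29},{"rotation":[0,0,35],"translation":[57,-33,0],"grip":29},{"rotation":[0,0,42],"translation":[71,-35,0],"grip":29},{"rotation":[0,0,49],"translation":[84,-36,0],"grip":29},{"rotation":[0,0,56],"translation":[97,-34,0],"grip":29},{"rotation":[0,0,60],"translation":[104,-33,0],"grip":29},{"rotation":[0,0,63],"translation":[110,-32,0],"grip":29},{"rotation":[0,0,63],"translation":[110,-32,0],"grip":29},{"rotation":[0,0,63],"translation":[110,-32,0],"grip":29}]'
```

```text
time: 15.0
ee_pos: [0.5978, 0.0886, 0.0568]
tcp_rot: [180.0, 0.0, 107.2]
wrist_force: [-0.4, -0.3, -0.1]
opening: 0.029
grasp_force: 0.0
```

Release, rise and check from all the cameras.

```bash
python3 -m jog '[{"rotation":[0,0,0],"translation":[0,0,0],"grip":45},{"rotation":[0,0,0],"translation":[0,0,0],"grip":45},{"rotation":[0,0,0],"translation":[0,0,40],"grip":45},{"rotation":[0,0,0],"translation":[0,0,90],"grip":45},{"rotation":[0,0,0],"translation":[0,0,140],"grip":45},{"rotation":[0,0,0],"translation":[-20,0,180],"grip":45},{"rotation":[0,0,0],"translation":[-60,0,180],"grip":45},{"rotation":[0,0,0],"translation":[-60,0,180],"grip":45}]'
python3 w.py w5 lever_knob lever_pivot mark_green lever_pointer
python3 - <<'E'
from m import *
p,d,c=cam("wrist"); q=cam("scene"); a=cv2.resize(q[0][120:320,130:430],(576,384))
cv2.imwrite("pics/fin.png",cv2.resize(np.hstack([p,a])[:,:,::-1],(800,282)))
P,h,ok=cloud("scene");H,S=h[...,0],h[...,1];X,Y,Z=P[...,0],P[...,1],P[...,2]
red=((H<6)|(H>172))&(S>150)&ok
rep('knob',P[red&(X>.5)&(X<.66)&(Y>.05)&(Y<.14)&(Z>.082)]); rep('case',P[red&(X>.36)&(X<.65)&(Y<-.33)&(Y>-.5)&(Z>.036)])
E
```

```text
time: 15.8
ee_pos: [0.5347, 0.0885, 0.2383]
tcp_rot: [179.9, 0.0, 107.3]
wrist_force: [0.7, -0.6, -0.0]
opening: 0.0452
grasp_force: 0.0
[9.38132599e+00 4.12316078e+00 9.85671061e+00 9.56325058e+01
 4.75584534e-05 8.20596965e+01] [0.53629067 0.08860301 0.23746213] [1.79899918e+02 1.39112394e-02 1.07321617e+02]
lever_knob 0.97 [309. 195.] [0.59801642 0.08779565 0.08708587] [0.62422621 0.0644895  0.        ]
lever_knob 0.46 [294. 207.] [0.60492669 0.04805532 0.02123429] [0.61055433 0.04106504 0.        ]
mark_green 0.73 [432. 170.] [0.764886   0.1524904  0.02009527] [0.77911581 0.1517203  0.        ]
mark_green 0.67 [293. 206.] [0.60325701 0.0480999  0.02146826] [0.60885051 0.04103066 0.        ]
lever_pointer 0.7 [297. 205.] [0.6067671  0.05197105 0.02105792] [0.6124531  0.04527169 0.        ]
64.0 [ 0.9117483  -0.07856648] [[ 0.87661008 -0.06726883]
 [ 0.8777524  -0.05932261]
 [ 0.94671892 -0.08960667]
 [ 0.94591181 -0.09806781]]
483.5 [0.6048034  0.08045731] [[0.58088495 0.08348292]
 [0.59580829 0.10312211]
 [0.62874931 0.0779083 ]
 [0.61377106 0.05731592]]
knob 26 mean [0.6022 0.0873 0.0879] z10/90 [0.0847 0.0912] rect [601.  88.] [17. 22.] 66.5
case 507 mean [ 0.5129 -0.4126  0.0421] z10/90 [0.0389 0.0451] rect [ 509. -412.] [ 54. 155.] 88.8
```

View pics/fin.png

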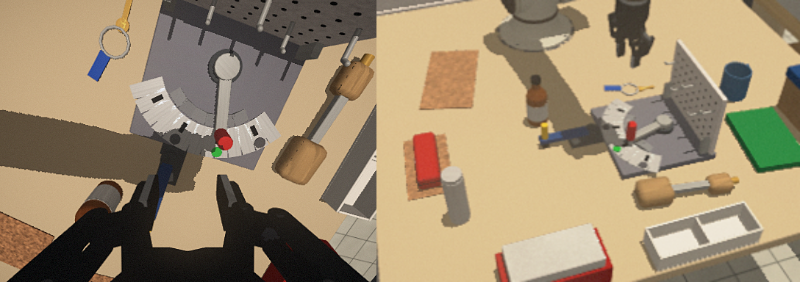

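The lever's knob at (223,142) points at the green disc at (217,152), with the pointer within about 5 mm. The case lies on the small mat at (427,160), the foot is out and the bystanders are unmoved.

```bash
python3 -c "
from workcell import bot; print(bot.job_done())"
```

```text
the job is handed in; nothing more can be done
None
```

I handed the job in at about 16 s: the case is lid up on the small cork mat, the foot is all the way out in its end detent, the lever is in the green-marked notch, and nothing else appears to have moved (no verdict came back).

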